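# Set out a headset in fitting order beside the fork

### The job

Set out the headset for fitting, in one straight row alongside the fork's steerer on the robot's side, the row 9 cm from the steerer's centre line and its parts 8 cm apart, centre to centre. In order from the crown towards the steerer's open end: the larger (lower) bearing level with the crown-race shoulder, then the smaller (upper) bearing with the dust cover centred on top of it, then the stem with its steerer clamp in the row and its bar clamp pointing squarely away from the steerer, then the top cap. Everything lies flat, the same way up as at the start, and the grease tub, dish of bolts and hex key are left where they are.

Things in the scene. Friction and masses are not known exactly. Their poses are not given: they have to be found in the camera images.
- fork: Dark green fork lying fixed on the bench. Origin: on the bench under the crown-race shoulder, the 51 mm steel ring where the silver steerer leaves the crown. x: level along the steerer centre line to its open end (270 mm long, 40 tapering to 29 mm thick, top at most 47 mm high); y: level, across it, to the robot's side. Crown at x<0: 100 mm wide, under 60 mm high; blades run to x=-385 mm, under 100 mm high.
- lower_bearing_mid (a point): Lower headset bearing, loose: the larger flat steel ring with a black seal, outside diameter 52 mm, hole 40 mm, 8 mm tall, lying flat. Point: its centre, half-way up (4 mm above its underside); z is its axis.
- upper_bearing_mid (a point): Upper headset bearing, loose: the smaller flat steel ring with a black seal, outside diameter 42 mm, hole 31 mm, 8 mm tall, lying flat. Point: its centre, half-way up (4 mm above its underside); z is its axis.
- dust_cover_mid (a point): Headset dust cover, loose: black ring with a conical top, right way up (cone up). 46 mm diameter over its lower 8 mm (an upright wall to grip), then tapering to 37 mm; 15 mm tall in all; hole about 29 mm, flat underside. Point: its centre, half-way up (7.5 mm above its underside); z up.
- stem_bore (a point): Loose black handlebar stem, 100-200 g, standing level: upright steerer clamp (36 mm dia, 40 tall, open bore) and, 90 mm along, a bar clamp (lying cylinder 40 mm dia, 46 wide), joined by an arm 30 wide, 6 to 34 mm above the bench. Point: on the bore axis, half-way up (20 mm). x points along the arm to the bar clamp; mid-arm, where to grip across, is 45 mm along x; it spans x -26 to +110 mm.
- top_cap_mid (a point): Top cap, loose: plain silver disc with a small dark bolt hole in its middle, 36 mm diameter, 10 mm tall in all: a 6 mm thick rim above a narrower 26 mm plug 4 mm deep, plug down. Point: its centre, half-way up (5 mm above its underside); z up.
- grease_tub: White plastic grease tub with lid, 72 mm diameter, 58 mm tall, loose, a bystander. Origin: centre of its underside.
- parts_dish: Round steel dish holding a few small bolts, 104 mm across the rim, 26 mm tall, loose, a bystander. Origin: centre of its underside.
- hex_key: L-shaped dark steel hex key lying flat, 6 mm thick, long leg about 100 mm along its y (centred on the origin), short leg 30 mm toward its -x at the +y end, loose, a bystander. Origin: under the middle of the long leg.
Things that resemble listed ones, but are neither listed nor needed, are in the scene too. What is shaped like the part that bears top_cap_mid but pink or purple is not meant.

How it is judged (in metres and radians):
At the end, for the whole second after the job is handed in: Row points (bearing and cap centres, stem bore) 75-105 mm from the steerer line, each 65-95 mm past the one before; lower bearing within 15 mm of level with the shoulder; cover on upper bearing within 8 mm; stem square within 0.3 rad; all flat (0.12 rad), down within 4 mm, at rest (x of lower_bearing_mid in the frame of fork between -0.015 and 0.015 m and y of lower_bearing_mid in the frame of fork between 0.075 and 0.105 m and y of upper_bearing_mid in the frame of fork between 0.075 and 0.105 m and y of stem_bore in the frame of fork between 0.075 and 0.105 m and y of top_cap_mid in the frame of fork between 0.075 and 0.105 m and horizontal distance between lower_bearing_mid and upper_bearing_mid between 0.065 and 0.095 m and x of upper_bearing_mid in the frame of fork above 0.03 m and horizontal distance between upper_bearing_mid and stem_bore between 0.065 and 0.095 m and x of stem_bore in the frame of fork above 0.095 m and horizontal distance between stem_bore and top_cap_mid between 0.065 and 0.095 m and x of top_cap_mid in the frame of fork above 0.15 m and horizontal distance between dust_cover_mid and upper_bearing_mid below 0.008 m and height (world z) of dust_cover_mid between 0.012 and 0.019 m and height (world z) of each of lower_bearing_mid, upper_bearing_mid below 0.008 m and height (world z) of top_cap_mid below 0.009 m and height (world z) of stem_bore below 0.024 m and angle between each of lower_bearing_mid, upper_bearing_mid, dust_cover_mid, top_cap_mid, stem_bore's own z axis and vertical below 0.12 rad and angle between the x axis of stem_bore and the y axis of fork, either way round below 0.3 rad and linear speed of each of lower_bearing, upper_bearing, dust_cover, top_cap, stem below 0.01 m/s); the robot touches nothing.
It fails at once if the grease tub is moved by more than 20 mm (distance of grease_tub from where it was at the start of the episode above 0.02 m).
It fails at once if the dish of bolts is moved by more than 20 mm (distance of parts_dish from where it was at the start of the episode above 0.02 m).
It fails at once if the hex key is moved by more than 20 mm (distance of hex_key from where it was at the start of the episode above 0.02 m).
It also fails if it takes over 112 s, if anything falls off the work surface, if the arm or the gripper's body presses on something with over 40 N, if the wrist force passes 120 N, or if a joint passes its speed limit or range.

### The arm

A 7-joint arm with a two-finger parallel gripper is mounted at the origin on the work surface. World frame = base frame: x ahead of the robot, y to its left, z up, the work surface at z = 0. Lengths are in mm, angles in rad, forces in N, time in s.
With the tool pointing down it reaches from about 350 to 900 mm from the base axis. Payload 7.2 kg.
Tool frame: the origin (TCP) lies at the very end of the fingers, on their centre line; the grasp point (between the pads) lies 19 mm behind it; z points along the fingers, y is the line along which they close (so a half turn about z gives the same grasp; the last joint's range is limited). The gripper opens to 85 mm and grips with 20 to 120 N. Pads are 22 mm wide; open, the fingers measure 114 mm over their backs; the gripper's body (76 mm by 85 mm) begins 54 mm behind the grasp point. The pads swing forward as they close: fully open they stand 13 mm farther back than shut.
Start: joints at [1.112, 0.411, -0.013, 1.596, 0.006, 1.134, -0.082], TCP at [238.069, -577.886, 231.297] pointing down, gripper open.
Joint ranges: [-2.95, 2.95], [-0.29, 1.99], [-1.47, 1.44], [0.14, 2.54], [-1.03, 4.17], [0.13, 1.85], [-2.86, 2.86]. Speed limits (rad/s): [2.39, 2.39, 3.01, 3.01, 3.14, 3.14, 3.14].

### API

Orientations are given as a unit quaternion [x, y, z, w].
In Python, from plant import state, snapshot, close_job, masks_of gives the robot as it stands. The module is installed in compiled form; this text tells all that it offers.
- The arm moves only by the shell command python3 -m creep 'ROWS'. ROWS is JSON, a list of rows, each a list of 7 numbers: the shift along the world's x, y, z in m, then the turn, a rotation vector about the world's x, y, z in rad, then the finger opening in m, from 0 to 0.0854. In form: [[x, y, z, wx, wy, wz, grip], ...]. A call has exactly 5 rows; each row is the pose to reach, as a shift and turn from the pose commanded when the call began; what a row does not reach only later rows make up. A row lasts 1/10 s, in which the tool goes at most 50 mm and 8.59 degrees, less where a joint would pass 70% of its speed; a pose out of reach is approached as far as the arm can. A call with a gripper value outside its range is refused whole. The fingers move at their own pace and stop on an object; the grip force is fixed at half the most. Time passes only in rows, so rows that repeat a pose let the fingers close, or fill a call up. It gives the time, the measured TCP pose, the force, the opening and the grip force at its end, in the units of the state.
- state(): the state, without advancing time (a new reading comes with each control period).
- snapshot(name): name is "scene" or "top" or "wrist"; returns a dict with "color" (480x640x3 uint8, blue, green, red), "depth" (480x640 float32, mm along the optical axis (not along the pixel's ray), 0 where there is no reading), "intrinsics" (3x3 intrinsics, pixels), "rvec" (rotation vector, rad) and "tvec" (3), from world to camera coordinates, as OpenCV has them. Camera axes: x right, y down, z forward; pixel columns grow to the right and rows downward; lengths in mm; the calibration is good to about 2 mm. A picture is of the moment at which its call begins.
- close_job(): hands the job in; it is judged then, once.
Trained networks look in a picture, given as the dict that the camera call returned (one of the last four; its "shot" number tells which), for a name from the list of things; names that differ only in an ending like _2 or _b are one class to them, and where a whole thing is asked for, a point or a joint stands for the part that bears it (a point fixed in the world has none). Each returns a list of dicts, best first, with "conf" (0 to 1); they miss things now and then, are a little off and sometimes report something else, mostly with a low value. They report only what shows in the picture. A call takes as long as a camera call. They do not tell look-alikes from the thing itself.
- masks_of(picture, name): "pixels" (480x640 bool, what is visible of it) and "box" ([left, top, right, bottom] in pixels, round what is visible of it).
The state is a dict: "time": time; "qpos": joint angles; "joint_velocities": joint speeds; "joint_efforts": joint torques, N m; "tool_pos": TCP position; "eef_rot": TCP orientation; "contact_force": force on the tool from outside, world axes, zero at the start; "wrist_torque": the same for the moment, N m; "width": finger opening in mm; "gripper_force": force on a finger pad.
Only numpy, scipy, OpenCV 4.12 (cv2) and the standard library are available. Lean on these libraries where they do the work, as an engineer would, in place of code of your own. Each camera call takes 0.05 s, during which the arm holds its last target. There are 200 camera calls.

## Working session

There is one attempt and no reset: what is moved stays moved. The work goes in short steps, Python scripts to look and compute and a shell command to move; the robot and the scene stay as the last step left them, time stands still between calls to the robot, and variables do not carry over. Pictures are saved under pics/ and viewed, at most 14 in all, crops included, and the job is handed in when it is done.

```bash
mkdir -p pics
cat > h.py <<'E'
import numpy as np, cv2
from plant import state, snapshot, close_job, masks_of
def pts(p, m):
    K=p["intrinsics"]; R,_=cv2.Rodrigues(np.array(p["rvec"],float)); t=np.array(p["tvec"],float).ravel()
    v,u=np.nonzero(m&(p["depth"]>0)); z=p["depth"][v,u].astype(float)
    c=np.stack([(u-K[0,2])*z/K[0,0],(v-K[1,2])*z/K[1,1],z],1)
    return (c-t)@R
def summ(p,n,k=4,minc=.2):
    for d in masks_of(p,n)[:k]:
        if d["conf"]<minc: continue
        P=pts(p,d["pixels"])
        if len(P)<5: continue
        P=P[P[:,2]>-10]
        top=np.percentile(P[:,2],95); T=P[P[:,2]>top-4]
        (cx,cy),r=cv2.minEnclosingCircle(T[:,:2].astype(np.float32))
        bgr=p["color"][d["pixels"]].mean(0).round()
        print(n,round(d["conf"],2),[int(x) for x in d["box"]],"top",top.round(1),"circ",round(cx),round(cy),"r",round(r,1),"mean",T.mean(0).round(1),"bgr",bgr)
E
python3 - <<'E'
from h import *
s=state(); print(s["time"],s["tool_pos"],s["eef_rot"])
for c in ("top","scene"):
    p=snapshot(c); cv2.imwrite(f"pics/{c}0.png",p["color"]); print(c)
    for n in "fork lower_bearing_mid upper_bearing_mid dust_cover_mid stem_bore top_cap_mid grease_tub parts_dish hex_key".split(): summ(p,n)
E
```

```text
0.0 [ 237.84465282 -577.45538517  230.4741594 ] [ 9.80970700e-01  1.94154240e-01 -2.03510368e-04 -7.58169835e-04]
top
fork 0.72 [96, 247, 140, 285] top 60.0 circ 520 373 r 31.7 mean [519.4 372.8  58.2] bgr [203. 209. 210.]
fork 0.62 [411, 252, 460, 270] top 8.4 circ 540 -243 r 50.0 mean [ 547.6 -231.     6.4] bgr [198. 206. 200.]
lower_bearing_mid 0.56 [179, 285, 206, 314] top 10.5 circ 458 228 r 25.6 mean [456.8 228.1   8.6] bgr [166. 172. 173.]
upper_bearing_mid 0.49 [273, 308, 289, 323] top 12.7 circ 433 60 r 16.8 mean [433.   59.9  10.5] bgr [248. 249. 249.]
upper_bearing_mid 0.47 [336, 295, 356, 318] top 10.2 circ 448 -67 r 20.5 mean [447.3 -67.8   8.1] bgr [185. 193. 190.]
dust_cover_mid 0.82 [417, 296, 439, 321] top 16.4 circ 444 -221 r 20.9 mean [ 443.1 -220.9   14.8] bgr [43. 49. 30.]
stem_bore 0.74 [470, 252, 535, 321] top 41.1 circ 493 -361 r 67.5 mean [ 480.  -366.1   39.8] bgr [34. 35. 31.]
top_cap_mid 0.65 [246, 272, 259, 285] top 12.5 circ 499 115 r 16.3 mean [498.4 114.8  10.4] bgr [230. 114. 205.]
top_cap_mid 0.62 [272, 305, 290, 323] top 12.7 circ 432 60 r 17.4 mean
[... 1729 characters left out ...]
 10.7] bgr [190. 165. 235.]
top_cap_mid 0.47 [312, 201, 327, 212] top 12.3 circ 500 114 r 18.5 mean [501.4 114.5  10.5] bgr [183.  91. 150.]
top_cap_mid 0.45 [238, 190, 255, 204] top 12.9 circ 347 44 r 18.2 mean [347.   44.3  10.7] bgr [195. 169. 240.]
top_cap_mid 0.43 [274, 202, 289, 214] top 12.8 circ 433 62 r 18.1 mean [433.1  61.   10.7] bgr [222. 228. 223.]
grease_tub 0.79 [374, 124, 403, 162] top 60.0 circ 520 375 r 33.1 mean [520.7 374.1  58.6] bgr [174. 184. 183.]
parts_dish 0.83 [377, 159, 423, 193] top 25.4 circ 593 297 r 53.6 mean [590.5 298.8  24.5] bgr [155. 160. 156.]
hex_key 0.73 [209, 310, 244, 361] top 7.5 circ 537 -245 r 53.0 mean [ 548.8 -234.5    5.5] bgr [168. 177. 164.]
```

View pics/top0.png

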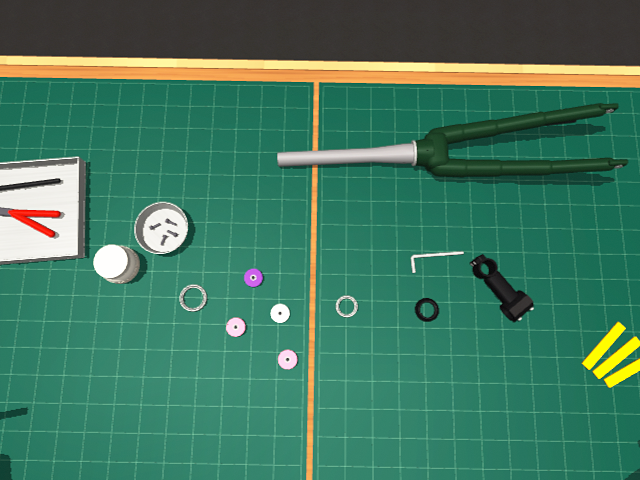

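View pics/scene0.png

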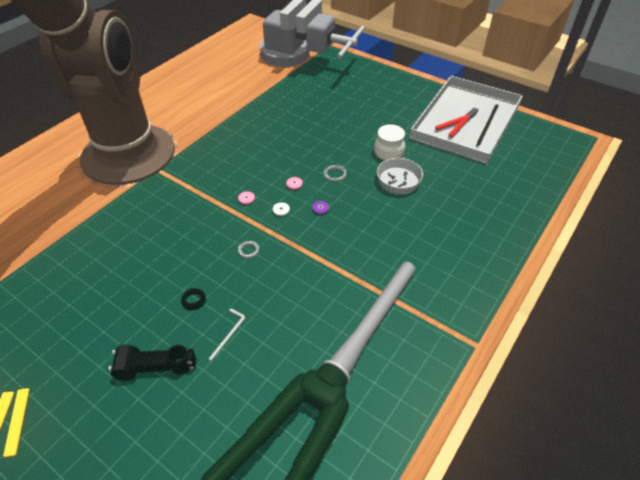

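The top view shows the fork at upper right: shoulder at about (415,152), steerer's open end at (278,160). The silver cap is at (280,313), the pink and purple ones are decoys, and the stem runs from its bore at (483,267) to the bar clamp at (517,305). The lower bearing is at (193,298), upper bearing at (347,306) and dust cover at (427,309). The scene view agrees with this.

Run:
```python
from h import *
p=snapshot("top")
m=np.zeros((480,640),bool); m[130:185,270:450]=True
P=pts(p,m); P=P[P[:,2]>12]
S=P[(P[:,1]<-0)|True]
print(P.min(0).round(),P.max(0).round())
for y in range(-330,60,10):
    q=P[abs(P[:,1]-y)<4]
    if len(q)>3: print(y,"x",q[:,0].min().round(),q[:,0].max().round(),"ztop",q[:,2].max().round(1),"xtop",q[q[:,2]>np.percentile(q[:,2],70)][:,0].mean().round(1))
c=p["color"].astype(int)
print("row155",[(u,tuple(c[153,u])) for u in range(404,424,2)])
mm=np.zeros((480,640),bool)
for u in (408,410,412,414,416,418,420):
    mm[:]=0; mm[153,u]=1; print(u,pts(p,mm).round(1))
# stem axis
d=masks_of(p,"stem_bore")[0]; P=pts(p,d["pixels"]); P=P[(P[:,2]>15)]
(c0,sz,a)=cv2.minAreaRect(P[:,:2].astype(np.float32)); print("stem rect",c0,sz,a)
b=cv2.boxPoints((c0,sz,a)); print(b.round())
```

```text
[ 705. -269.   13.] [798.  73.  60.]
-270 x 705.0 782.0 ztop 43.4 xtop 779.9
-260 x 705.0 794.0 ztop 53.4 xtop 756.4
-250 x 706.0 795.0 ztop 54.4 xtop 755.6
-240 x 706.0 798.0 ztop 55.9 xtop 752.3
-230 x 713.0 798.0 ztop 58.6 xtop 752.3
-220 x 721.0 786.0 ztop 59.7 xtop 753.8
-210 x 728.0 778.0 ztop 54.8 xtop 752.9
-200 x 728.0 777.0 ztop 53.9 xtop 752.5
-190 x 733.0 772.0 ztop 47.8 xtop 751.6
-180 x 733.0 768.0 ztop 47.4 xtop 752.5
-170 x 733.0 769.0 ztop 47.3 xtop 750.0
-160 x 734.0 768.0 ztop 44.8 xtop 750.5
-150 x 734.0 764.0 ztop 45.2 xtop 749.5
-140 x 734.0 765.0 ztop 43.0 xtop 750.9
-130 x 734.0 763.0 ztop 40.6 xtop 749.1
-120 x 735.0 761.0 ztop 40.0 xtop 748.5
-110 x 735.0 762.0 ztop 39.0 xtop 746.8
-100 x 733.0 762.0 ztop 40.4 xtop 747.8
-90 x 733.0 758.0 ztop 39.5 xtop 747.2
-80 x 733.0 759.0 ztop 39.0 xtop 747.1
-70 x 733.0 759.0 ztop 40.2 xtop 746.4
-60 x 731.0 760.0 ztop 36.2 xtop 745.7
-50 x 731.0 756.0 ztop 38.0 xtop 745.2
-40 x 730.0 757.0 ztop 35.9 xtop 744.6
-30 x 731.0 757.0 ztop 37.8 xtop 744.5
-20 x 730.0 758.0 ztop 37.0 xtop 743.4
-10 x 729.0 754.0 ztop 35.0 xto
[... 423 characters left out ...]
9), np.int64(220), np.int64(224))), (412, (np.int64(223), np.int64(223), np.int64(227))), (414, (np.int64(196), np.int64(201), np.int64(206))), (416, (np.int64(195), np.int64(204), np.int64(204))), (418, (np.int64(40), np.int64(70), np.int64(30))), (420, (np.int64(50), np.int64(77), np.int64(40))), (422, (np.int64(48), np.int64(78), np.int64(41)))]
408 [[ 747.2 -184.5   42.1]]
410 []
412 [[ 746.1 -191.8   45.1]]
414 [[ 746.8 -196.    43.7]]
416 [[ 743.5 -198.1   52.3]]
418 [[ 744.6 -202.6   49.6]]
420 [[ 744.9 -206.7   49. ]]
stem rect (490.8674621582031, -357.76806640625) (135.65811157226562, 47.798709869384766) 39.165313720703125
[[ 423. -382.]
 [ 453. -419.]
 [ 559. -333.]
 [ 528. -296.]]
```

```bash
python3 -c "
import cv2
a=cv2.imread('pics/top0.png'); 
x=cv2.resize(a[240:335,400:560],(800,475),interpolation=cv2.INTER_CUBIC); cv2.imwrite('pics/c1.png',x)"
```

```text
(no output)
```

View pics/c1.png

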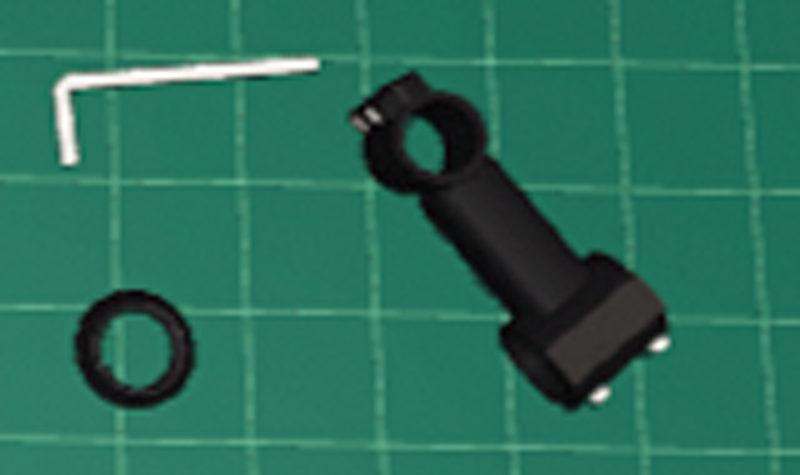

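Fork: shoulder at about (751.5,-197), axis heading (-0.046, 0.999). Targets are L (662,-201), U (658,-121), stem bore (654,-41) and cap (651,39). I start with the stem: bore (523,-331), heading 219°, mid-arm (488,-359).

```bash
python3 -m creep '[[0.036,0.031,-0.01,0,0,0.06,0.085],[0.072,0.062,-0.025,0,0,0.12,0.085],[0.107,0.094,-0.04,0,0,0.18,0.085],[0.143,0.125,-0.055,0,0,0.24,0.085],[0.179,0.156,-0.07,0,0,0.293,0.085]]'
python3 -m creep '[[0.036,0.031,-0.01,0,0,0,0.07],[0.071,0.063,-0.02,0,0,0,0.07],[0.071,0.063,-0.03,0,0,0,0.07],[0.071,0.063,-0.04,0,0,0,0.07],[0.071,0.063,-0.04,0,0,0,0.07]]'
python3 - <<'E'
from h import *
s=state();print(s["tool_pos"],s["eef_rot"],s["width"])
p=snapshot("wrist"); cv2.imwrite("pics/w1.png",p["color"]); summ(p,"stem_bore",2)
d=masks_of(p,"stem_bore")[0]; P=pts(p,d["pixels"]); P=P[(P[:,2]>15)]
r=cv2.minAreaRect(P[:,:2].astype(np.float32)); print(r, cv2.boxPoints(r).round())
E
```

```text
time: 1.6
tool_pos: [418.3, -420.7, 161.1]
eef_rot: [0.942, 0.336, 0.0, 0.0]
contact_force: [0.2, -0.3, 0.4]
width: 84.8
gripper_force: 0.0
time: 2.1
tool_pos: [486.3, -359.5, 119.7]
eef_rot: [0.942, 0.335, -0.001, -0.001]
contact_force: [-1.3, -0.7, -1.0]
width: 70.2
gripper_force: 0.0
[ 486.31816406 -359.46208684  119.71755941] [ 9.42319338e-01  3.34712027e-01 -1.21179957e-03 -8.09960058e-04] 70.15354654251698Traceback (most recent call last):
  File "<stdin>", line 4, in <module>
IndexError: list index out of range
```

View pics/w1.png

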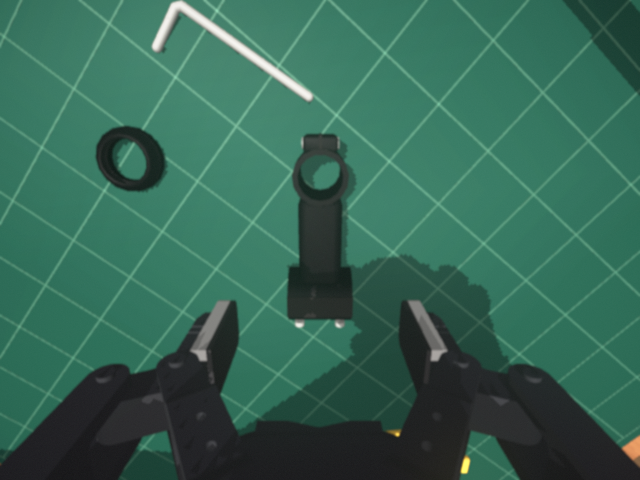

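The wrist view shows the stem centred between the fingers and square to them (axis along column 320), so I can descend and grip.

```bash
python3 -m creep '[[0.001,0,-0.03,0,0,0,0.07],[0.001,0,-0.06,0,0,0,0.07],[0.001,0,-0.09,0,0,0,0.07],[0.001,0,-0.105,0,0,0,0.07],[0.001,0,-0.115,0,0,0,0.07]]'
python3 -m creep '[[0,0,0,0,0,0,0.06],[0,0,0,0,0,0,0.02],[0,0,0,0,0,0,0.02],[0,0,0,0,0,0,0.02],[0,0,0,0,0,0,0.02]]'
python3 -m creep '[[0,0,0,0,0,0,0.02],[0,0,0,0,0,0,0.02],[0,0,0.02,0,0,0,0.02],[0,0,0.05,0,0,0,0.02],[0,0,0.08,0,0,0,0.02]]'
```

```text
time: 2.75
tool_pos: [488.4, -359.5, 5.6]
eef_rot: [0.942, 0.335, -0.0, -0.0]
contact_force: [0.6, -0.8, 0.1]
width: 70.0
gripper_force: 0.0
time: 3.25
tool_pos: [490.0, -359.6, 7.9]
eef_rot: [0.942, 0.335, 0.001, 0.001]
contact_force: [-1.0, 1.0, 6.7]
width: 28.9
gripper_force: 60.4
time: 3.75
tool_pos: [488.7, -358.6, 87.1]
eef_rot: [0.942, 0.335, -0.0, -0.0]
contact_force: [-0.2, -0.4, -0.8]
width: 29.0
gripper_force: 59.4
```

```bash
python3 -m creep '[[0.016,0.042,0.01,0,0,-0.08,0.02],[0.032,0.084,0.01,0,0,-0.16,0.02],[0.048,0.126,0.01,0,0,-0.24,0.02],[0.064,0.168,0.01,0,0,-0.32,0.02],[0.08,0.2,0.01,0,0,-0.4,0.02]]'
python3 -m creep '[[0.01,0.03,0,0,0,-0.08,0.02],[0.02,0.06,0,0,0,-0.16,0.02],[0.03,0.09,0,0,0,-0.24,0.02],[0.041,0.116,0,0,0,-0.24,0.02],[0.041,0.116,0,0,0,-0.24,0.02]]'
python3 - <<'E'
from h import *
p=snapshot("wrist"); 
cv2.imwrite("pics/w2.png",p["color"])
s=state();print(s["tool_pos"],s["eef_rot"],s["width"])
E
```

```text
time: 4.25
tool_pos: [569.6, -155.6, 96.8]
eef_rot: [0.99, 0.141, 0.0, -0.0]
contact_force: [0.2, 0.7, -1.7]
width: 29.1
gripper_force: 59.5
time: 4.75
tool_pos: [611.4, -36.7, 96.6]
eef_rot: [1.0, 0.025, 0.001, -0.001]
contact_force: [0.6, -0.7, -1.3]
width: 28.9
gripper_force: 59.5
[610.57381702 -39.7128202   96.47160847] [ 9.99706306e-01  2.42260351e-02  2.45699428e-04 -5.83602000e-04] 29.057323715338974
```

View pics/w2.png

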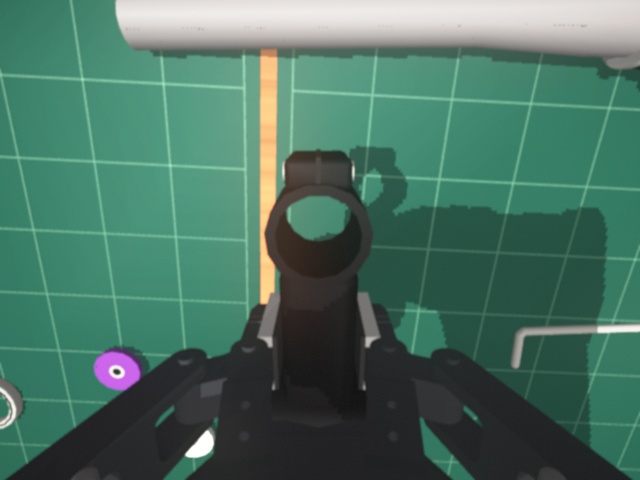

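The stem is held straight (bore at pixel (318,225)), parallel to the steerer normal. Next I lower and release it.

```bash
python3 -m creep '[[0,0,-0.03,0,0,0,0.02],[0,0,-0.055,0,0,0,0.02],[0,0,-0.075,0,0,0,0.02],[0,0,-0.085,0,0,0,0.02],[0,0,-0.09,0,0,0,0.02]]'
python3 -m creep '[[0,0,0.0,0,0,0,0.02],[0,0,0.0,0,0,0,0.06],[0,0,0,0,0,0,0.06],[0,0,0,0,0,0,0.06],[0,0,0.02,0,0,0,0.06]]'
python3 -m creep '[[0,0,0.03,0,0,0,0.06],[0,0,0.07,0,0,0,0.06],[0,0,0.1,0,0,0,0.06],[-0.03,0,0.1,0,0,0,0.06],[-0.07,0,0.1,0,0,0,0.06]]'
```

```text
time: 5.3
tool_pos: [608.6, -44.1, 7.7]
eef_rot: [1.0, 0.021, -0.002, 0.0]
contact_force: [-23.8, 0.7, 58.2]
width: 29.2
gripper_force: 67.0
time: 5.8
tool_pos: [608.3, -42.9, 24.4]
eef_rot: [1.0, 0.022, -0.002, -0.0]
contact_force: [0.0, 1.1, 0.5]
width: 60.0
gripper_force: 0.0
time: 6.3
tool_pos: [541.3, -42.8, 127.5]
eef_rot: [1.0, 0.022, 0.002, 0.0]
contact_force: [0.1, 0.2, -0.6]
width: 60.1
gripper_force: 0.0
```

Run:
```python
from h import *
s=state();print(s["tool_pos"],s["eef_rot"],s["width"])
p=snapshot("top"); cv2.imwrite("pics/t1.png",p["color"])
p=snapshot("wrist"); cv2.imwrite("pics/w3.png",p["color"])
for n in "lower_bearing_mid upper_bearing_mid top_cap_mid stem_bore".split(): summ(p,n)
```

```text
[541.31035779 -42.76780513 127.50196833] [9.99756375e-01 2.19854560e-02 1.95715448e-03 2.66870445e-05] 60.146425955758744
lower_bearing_mid 0.96 [0, 276, 22, 328] top 8.2 circ 457 217 r 22.8 mean [456.5 208.6   6.8] bgr [143. 148. 149.]
upper_bearing_mid 0.73 [318, 302, 363, 348] top 8.3 circ 448 -67 r 21.1 mean [448.9 -66.8   6.9] bgr [182. 190. 187.]
top_cap_mid 0.97 [94, 243, 138, 282] top 10.5 circ 499 114 r 18.3 mean [499.9 113.2   9.3] bgr [207. 105. 179.]
top_cap_mid 0.86 [77, 338, 120, 378] top 10.3 circ 465 86 r 102.0 mean [407.3 143.3   9.5] bgr [207. 186. 235.]
top_cap_mid 0.55 [169, 317, 205, 354] top 10.4 circ 433 61 r 17.9 mean [436.5  63.8   9.3] bgr [234. 237. 236.]
stem_bore 0.78 [286, 0, 361, 229] top 40.4 circ 613 -44 r 63.8 mean [606.4 -45.2  39.3] bgr [53. 58. 55.]
```

View pics/w3.png

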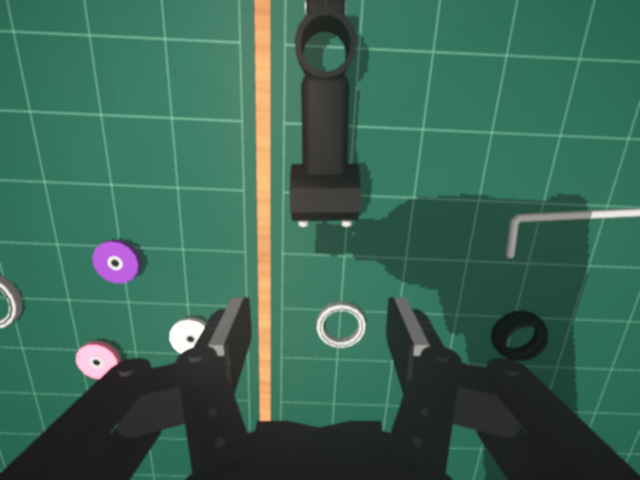

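The stem sits well: bore at about (654,-41), aligned with the row. The upper bearing is between the fingers' columns at pixel (341,325), world (448.5,-67).

```bash
python3 -m creep '[[-0.045,-0.012,0,0,0,0,0.06],[-0.0916,-0.0241,-0.01,0,0,0,0.06],[-0.0916,-0.0241,-0.05,0,0,0,0.06],[-0.0916,-0.0241,-0.085,0,0,0,0.06],[-0.0916,-0.0241,-0.105,0,0,0,0.06]]'
python3 -m creep '[[0,0,-0.01,0,0,0,0.06],[0,0,-0.02,0,0,0,0.06],[0,0,-0.0213,0,0,0,0.05],[0,0,-0.0213,0,0,0,0.03],[0,0,-0.0213,0,0,0,0.03]]'
python3 -m creep '[[0,0,0,0,0,0,0.03],[0,0,0,0,0,0,0.03],[0,0,0.01,0,0,0,0.03],[0,0,0.03,0,0,0,0.03],[0,0,0.06,0,0,0,0.03]]'
```

```text
time: 7.1
tool_pos: [448.7, -67.0, 19.4]
eef_rot: [1.0, 0.022, -0.0, -0.0]
contact_force: [-0.0, 0.2, -0.1]
width: 60.1
gripper_force: 0.0
time: 7.6
tool_pos: [449.2, -67.0, 0.8]
eef_rot: [1.0, 0.022, 0.001, 0.0]
contact_force: [0.3, 0.1, 0.5]
width: 38.7
gripper_force: 60.2
time: 8.1
tool_pos: [447.4, -66.9, 60.3]
eef_rot: [1.0, 0.022, -0.001, -0.0]
contact_force: [0.3, -0.3, -0.0]
width: 38.8
gripper_force: 60.3
```

Run:
```python
from h import *
p=snapshot("wrist"); cv2.imwrite("pics/w4.png",p["color"])
for n in "upper_bearing_mid".split(): summ(p,n)
```

```text
upper_bearing_mid 0.75 [274, 268, 363, 357] top 67.8 circ 446 -68 r 20.9 mean [447.6 -67.9  66.6] bgr [129. 135. 133.]
```

View pics/w4.png

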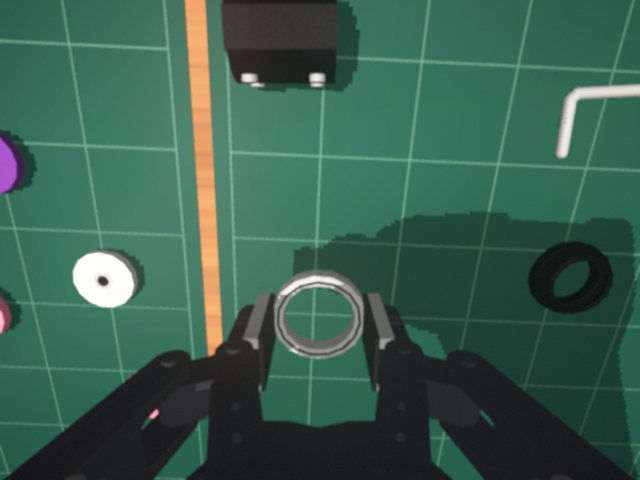

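The bearing is held level (centre pixel (318,314)), with its underside at the fingertip height. I carry it to (658,-121).

```bash
python3 -m creep '[[0.042,-0.011,0.015,0,0,0,0.03],[0.084,-0.022,0.015,0,0,0,0.03],[0.126,-0.033,0.015,0,0,0,0.03],[0.168,-0.044,0.015,0,0,0,0.03],[0.21,-0.054,0.015,0,0,0,0.03]]'
python3 -m creep '[[0,0,-0.02,0,0,0,0.03],[0,0,-0.045,0,0,0,0.03],[0,0,-0.06,0,0,0,0.03],[0,0,-0.07,0,0,0,0.03],[0,0,-0.0745,0,0,0,0.03]]'
python3 -m creep '[[0,0,0,0,0,0,0.03],[0,0,0,0,0,0,0.052],[0,0,0,0,0,0,0.052],[0,0,0.01,0,0,0,0.052],[0,0,0.04,0,0,0,0.052]]'
python3 -m creep '[[-0.02,0,0.05,0,0,0,0.07],[-0.05,-0.02,0.08,0,0,0,0.07],[-0.09,-0.04,0.08,0,0,0,0.07],[-0.13,-0.06,0.08,0,0,0,0.07],[-0.16,-0.08,0.08,0,0,0,0.07]]'
python3 - <<'E'
from h import *
p=snapshot("wrist")
s=state();print(s["tool_pos"],s["eef_rot"],s["width"])
for n in "upper_bearing_mid dust_cover_mid".split(): summ(p,n)
p=snapshot("top")
for n in "upper_bearing_mid dust_cover_mid stem_bore".split(): summ(p,n)
cv2.imwrite("pics/t2.png",p["color"])
E
```

```text
time: 8.7
tool_pos: [659.8, -121.6, 75.1]
eef_rot: [1.0, 0.022, -0.0, 0.0]
contact_force: [0.8, -0.1, 0.2]
width: 38.3
gripper_force: 60.3
time: 9.2
tool_pos: [657.6, -120.8, 0.5]
eef_rot: [1.0, 0.022, -0.001, -0.0]
contact_force: [-12.3, 1.6, 30.3]
width: 38.7
gripper_force: 63.5
time: 9.7
tool_pos: [656.4, -120.6, 38.8]
eef_rot: [1.0, 0.022, -0.002, -0.0]
contact_force: [0.4, 0.6, -0.3]
width: 52.1
gripper_force: 0.0
time: 10.2
tool_pos: [496.3, -201.9, 121.9]
eef_rot: [1.0, 0.022, 0.0, 0.0]
contact_force: [-0.5, -0.8, -0.3]
width: 70.1
gripper_force: 0.0
[ 491.23976155 -206.29004708  121.48148106] [ 0.99981808  0.01896488 -0.00164621  0.00119438] 69.68302434936116
upper_bearing_mid 0.67 [175, 0, 228, 19] top 8.5 circ 646 -123 r 16.6 mean [ 641.2 -123.6    7.2] bgr [178. 185. 184.]
upper_bearing_mid 0.45 [365, 192, 383, 211] top 10.0 circ 657 -122 r 20.6 mean [ 655.9 -124.2    8.2] bgr [166. 174. 168.]
stem_bore 0.58 [323, 184, 353, 257] top 41.6 circ 612 -41 r 66.9 mean [594.5 -45.9  40.1] bgr [38. 39. 36.]
```

View pics/t2.png

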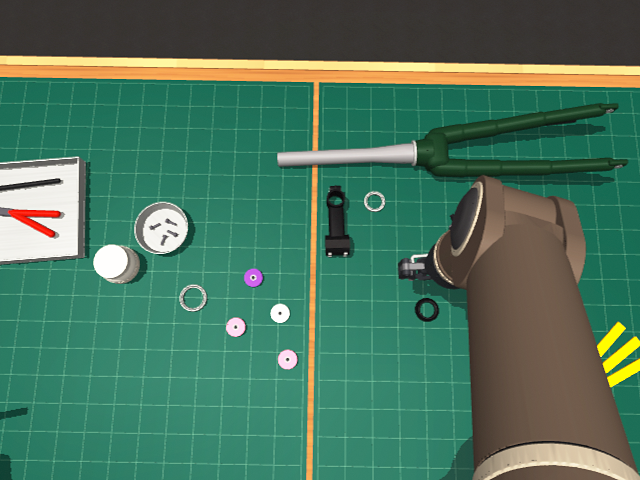

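The stem and upper bearing are in place in the top view (bore (336,199), bearing (374,201)). Next is the dust cover, with a closer look first.

```bash
python3 -m creep '[[-0.03,-0.01,0,0,0,0,0.065],[-0.0535,-0.0195,0,0,0,0,0.065],[-0.0535,-0.0195,-0.02,0,0,0,0.065],[-0.0535,-0.0195,-0.04,0,0,0,0.065],[-0.0535,-0.0195,-0.04,0,0,0,0.065]]'
python3 - <<'E'
from h import *
p=snapshot("wrist");cv2.imwrite("pics/w5.png",p["color"])
s=state();print(s["tool_pos"],s["eef_rot"],s["width"])
for n in "dust_cover_mid".split(): summ(p,n)
E
```

```text
time: 11.05
tool_pos: [444.4, -219.2, 78.6]
eef_rot: [1.0, 0.023, -0.002, -0.001]
contact_force: [-1.4, -0.1, 0.3]
width: 64.8
gripper_force: 0.0
[ 445.027176   -219.48668654   79.68966266] [ 9.99741792e-01  2.26914070e-02 -1.05134552e-03 -5.87353174e-04] 65.161373097462
dust_cover_mid 0.66 [287, 217, 357, 288] top 14.8 circ 444 -221 r 21.0 mean [ 447.1 -221.3   13.5] bgr [41. 47. 30.]
```

```bash
python3 -m creep '[[0,-0.0005,-0.025,0,0,0,0.065],[0,-0.0005,-0.05,0,0,0,0.065],[0,-0.0005,-0.065,0,0,0,0.065],[0,-0.0005,-0.075,0,0,0,0.065],[0,-0.0005,-0.0795,0,0,0,0.065]]'
python3 -m creep '[[0,0,0,0,0,0,0.055],[0,0,0,0,0,0,0.03],[0,0,0,0,0,0,0.03],[0,0,0,0,0,0,0.03],[0,0,0,0,0,0,0.03]]'
python3 -m creep '[[0,0,0.01,0,0,0,0.03],[0,0,0.04,0,0,0,0.03],[0,0,0.07,0,0,0,0.03],[0,0,0.07,0,0,0,0.03],[0,0,0.07,0,0,0,0.03]]'
python3 - <<'E'
from h import *
p=snapshot("wrist");cv2.imwrite("pics/w5.png",p["color"])
s=state();print(s["tool_pos"],s["eef_rot"],s["width"])
for n in "dust_cover_mid".split(): summ(p,n)
E
```

```text
time: 11.65
tool_pos: [445.5, -220.8, 0.9]
eef_rot: [1.0, 0.022, 0.0, -0.0]
contact_force: [0.0, -0.3, 0.1]
width: 65.0
gripper_force: 0.0
time: 12.15
tool_pos: [445.6, -221.2, 2.4]
eef_rot: [1.0, 0.022, 0.001, 0.0]
contact_force: [-1.9, 1.1, 6.2]
width: 42.3
gripper_force: 59.8
time: 12.65
tool_pos: [445.7, -221.3, 72.5]
eef_rot: [1.0, 0.022, 0.001, 0.001]
contact_force: [-0.4, 0.6, -0.4]
width: 42.7
gripper_force: 60.9
[ 445.05020544 -221.02637903   71.51854985] [9.99760698e-01 2.18698958e-02 4.62501674e-04 1.99720625e-04] 42.17578136346768
dust_cover_mid 0.69 [270, 265, 369, 367] top 84.7 circ 445 -223 r 21.7 mean [ 448.7 -222.3   83.4] bgr [36. 41. 28.]
```

View pics/w5.png

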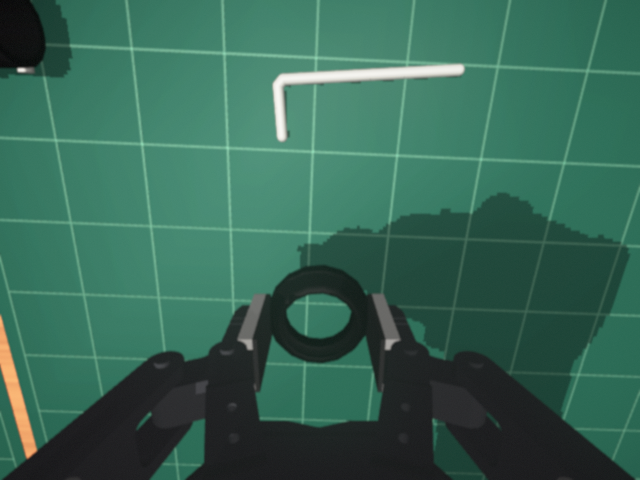

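Cover held level. On the way I take a closer look at the bearing.

```bash
python3 -m creep '[[0.035,0.018,0.02,0,0,0,0.03],[0.07,0.036,0.04,0,0,0,0.03],[0.105,0.054,0.04,0,0,0,0.03],[0.14,0.072,0.04,0,0,0,0.03],[0.14,0.09,0.04,0,0,0,0.03]]'
python3 -m creep '[[0,0.01,0,0,0,0,0.03],[0,0.01,0,0,0,0,0.03],[0,0.01,0,0,0,0,0.03],[0,0.01,0,0,0,0,0.03],[0,0.01,0,0,0,0,0.03]]'
python3 - <<'E'
from h import *
p=snapshot("wrist");cv2.imwrite("pics/w6.png",p["color"])
s=state();print(s["tool_pos"],s["eef_rot"],s["width"])
for n in "dust_cover_mid upper_bearing_mid stem_bore".split(): summ(p,n)
E
```

```text
time: 13.25
tool_pos: [588.6, -128.9, 109.8]
eef_rot: [1.0, 0.023, 0.001, -0.0]
contact_force: [-0.3, 0.3, -0.7]
width: 41.9
gripper_force: 60.9
time: 13.75
tool_pos: [584.6, -122.4, 111.1]
eef_rot: [1.0, 0.021, 0.0, 0.0]
contact_force: [-0.8, 0.7, -0.5]
width: 42.4
gripper_force: 60.9
[ 584.66646244 -122.11437976  111.16371147] [9.99776474e-01 2.11412279e-02 5.85342425e-05 2.17127364e-04] 42.22495689255702
dust_cover_mid 0.73 [269, 265, 368, 368] top 123.3 circ 584 -123 r 21.1 mean [ 587.6 -123.1  122.1] bgr [40. 46. 32.]
upper_bearing_mid 0.65 [292, 100, 351, 166] top 8.6 circ 657 -122 r 20.9 mean [ 658.1 -122.3    7.2] bgr [222. 228. 225.]
stem_bore 0.79 [151, 88, 250, 302] top 40.3 circ 615 -43 r 64.8 mean [610.3 -45.4  39.1] bgr [52. 57. 61.]
```

View pics/w6.png

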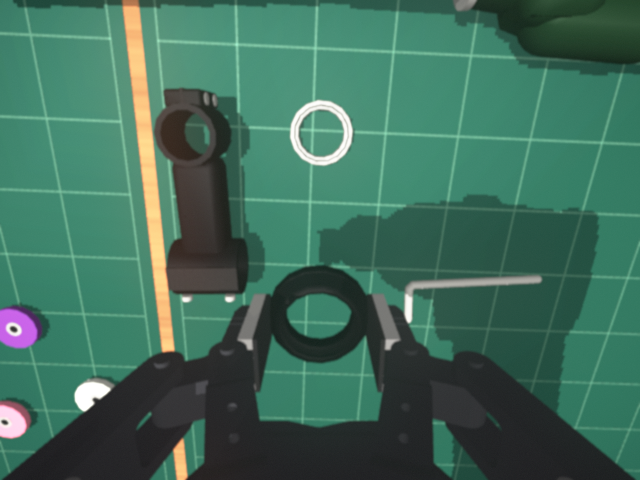

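```bash
python3 -m creep '[[0.04,0.0005,0,0,0,0,0.03],[0.073,0.0005,-0.01,0,0,0,0.03],[0.073,0.0005,-0.045,0,0,0,0.03],[0.073,0.0005,-0.075,0,0,0,0.03],[0.073,0.0005,-0.085,0,0,0,0.03]]'
python3 -m creep '[[0,0,-0.005,0,0,0,0.03],[0,0,-0.01,0,0,0,0.03],[0,0,-0.0145,0,0,0,0.03],[0,0,-0.0145,0,0,0,0.03],[0,0,-0.0145,0,0,0,0.056]]'
python3 -m creep '[[0,0,0,0,0,0,0.056],[0,0,0,0,0,0,0.056],[0,0,0.03,0,0,0,0.056],[0,0,0.07,0,0,0,0.056],[-0.04,0,0.1,0,0,0,0.056]]'
python3 -m creep '[[-0.033,0.015,0,0,0,0,0.056],[-0.033,0.015,0,0,0,0,0.056],[-0.033,0.015,0,0,0,0,0.056],[-0.033,0.015,0,0,0,0,0.056],[-0.033,0.015,0,0,0,0,0.056]]'
python3 - <<'E'
from h import *
p=snapshot("wrist");cv2.imwrite("pics/w7.png",p["color"])
s=state();print(s["tool_pos"],s["eef_rot"],s["width"])
for n in "dust_cover_mid upper_bearing_mid stem_bore top_cap_mid".split(): summ(p,n)
E
```

```text
time: 14.45
tool_pos: [655.7, -120.2, 22.4]
eef_rot: [1.0, 0.022, -0.003, -0.0]
contact_force: [-0.9, 1.3, -0.7]
width: 42.3
gripper_force: 60.9
time: 14.95
tool_pos: [658.4, -120.6, 12.4]
eef_rot: [1.0, 0.022, 0.001, 0.0]
contact_force: [-0.4, 0.1, 0.3]
width: 54.7
gripper_force: 0.0
time: 15.45
tool_pos: [622.1, -119.7, 113.9]
eef_rot: [1.0, 0.023, 0.003, 0.0]
contact_force: [0.4, -0.9, 0.2]
width: 56.0
gripper_force: 0.0
time: 15.95
tool_pos: [585.7, -105.8, 111.2]
eef_rot: [1.0, 0.022, 0.0, 0.0]
contact_force: [-0.2, 0.4, -0.3]
width: 56.0
gripper_force: 0.0
[ 585.56794331 -105.72220162  111.05654813] [ 9.99762177e-01  2.18077970e-02 -9.39962947e-05  3.20546437e-05] 56.09878082061637
dust_cover_mid 0.65 [313, 100, 381, 177] top 23.1 circ 656 -122 r 21.0 mean [ 657.5 -121.1   21.7] bgr [50. 57. 40.]
upper_bearing_mid 0.57 [340, 160, 345, 159] top 7.3 circ 642 -121 r 1.0 mean [ 642.1 -120.6    6. ] bgr [ 97. 105.  94.]
stem_bore 0.98 [182, 92, 268, 306] top 40.2 circ 615 -48 r 65.1 mean [610.6 -45.2  39.1] bgr [53. 58. 60.]
top_cap_mid 0.83 [6, 402, 51, 439] top 10.1 circ 405 144 r 19.3 mean [406.1 141.8   9.1] bgr [203. 182. 231.]
top_cap_mid 0.62 [136, 456, 169, 478] top 10.0 circ 456 -3 r 128.1 mean [352.4  36.5   9.8] bgr [193. 176. 221.]
top_cap_mid 0.55 [12, 308, 59, 349] top 10.4 circ 499 113 r 18.7 mean [500.3 112.8   9.3] bgr [204. 100. 177.]
```

View pics/w7.png

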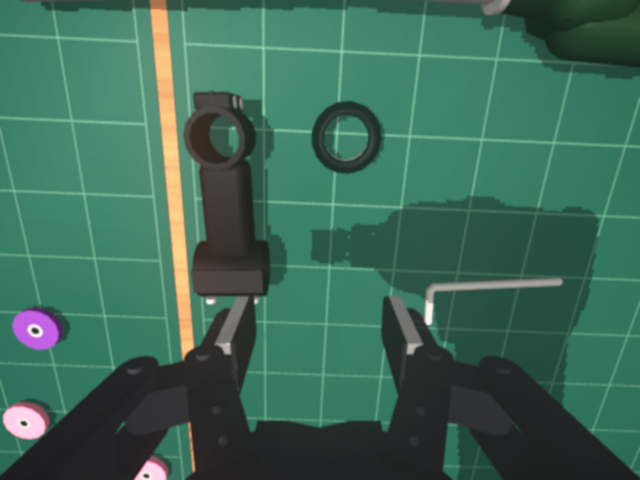

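Cover sits centred on the bearing (top 23 mm; (656,-122) against the bearing's (657,-122)). Next the lower bearing at (458.5,228.5).

```bash
python3 -m creep '[[-0.016,0.042,0,0,0,0,0.07],[-0.032,0.084,0,0,0,0,0.07],[-0.048,0.126,0,0,0,0,0.07],[-0.064,0.168,0,0,0,0,0.07],[-0.08,0.21,0,0,0,0,0.07]]'
python3 -m creep '[[-0.016,0.042,0,0,0,0,0.07],[-0.032,0.084,0,0,0,0,0.07],[-0.0465,0.124,0,0,0,0,0.07],[-0.0465,0.124,-0.02,0,0,0,0.07],[-0.0465,0.124,-0.03,0,0,0,0.07]]'
python3 -m creep '[[0,0,0,0,0,0,0.07],[0,0,0,0,0,0,0.07],[0,0,0,0,0,0,0.07],[0,0,0,0,0,0,0.07],[0,0,0,0,0,0,0.07]]'
python3 - <<'E'
from h import *
p=snapshot("wrist");cv2.imwrite("pics/w8.png",p["color"])
s=state();print(s["tool_pos"],s["eef_rot"],s["width"])
for n in "lower_bearing_mid".split(): summ(p,n)
E
```

```text
time: 16.7
tool_pos: [504.3, 106.0, 111.6]
eef_rot: [1.0, 0.022, 0.0, -0.0]
contact_force: [0.7, 0.6, -0.1]
width: 69.8
gripper_force: 0.0
time: 17.2
tool_pos: [457.6, 229.7, 80.6]
eef_rot: [1.0, 0.023, -0.0, 0.0]
contact_force: [-0.3, -1.1, 0.2]
width: 69.9
gripper_force: 0.0
time: 17.7
tool_pos: [458.9, 228.2, 81.9]
eef_rot: [1.0, 0.021, 0.0, -0.0]
contact_force: [0.6, 0.1, -0.3]
width: 70.1
gripper_force: 0.0
[458.82865944 228.3073137   81.90222612] [ 9.99767009e-01  2.15824974e-02  3.27673610e-04 -1.28681491e-04] 70.03327961927866
lower_bearing_mid 0.81 [277, 210, 354, 289] top 8.3 circ 459 229 r 25.9 mean [459.6 229.2   7.1] bgr [137. 144. 141.]
```

```bash
python3 -m creep '[[0,0.0005,-0.03,0,0,0,0.07],[0,0.0005,-0.055,0,0,0,0.07],[0,0.0005,-0.07,0,0,0,0.07],[0,0.0005,-0.078,0,0,0,0.07],[0,0.0005,-0.0825,0,0,0,0.065]]'
python3 -m creep '[[0,0,0,0,0,0,0.06],[0,0,0,0,0,0,0.04],[0,0,0,0,0,0,0.04],[0,0,0,0,0,0,0.04],[0,0,0,0,0,0,0.04]]'
python3 -m creep '[[0,0,0.01,0,0,0,0.04],[0,0,0.04,0,0,0,0.04],[0,0,0.08,0,0,0,0.04],[0,0,0.08,0,0,0,0.04],[0,0,0.08,0,0,0,0.04]]'
python3 - <<'E'
from h import *
p=snapshot("wrist");cv2.imwrite("pics/w8.png",p["color"])
s=state();print(s["tool_pos"],s["eef_rot"],s["width"])
for n in "lower_bearing_mid".split(): summ(p,n)
E
```

```text
time: 18.3
tool_pos: [458.3, 229.0, -1.5]
eef_rot: [1.0, 0.022, -0.0, 0.0]
contact_force: [0.5, -0.2, -0.3]
width: 65.0
gripper_force: 0.0
time: 18.8
tool_pos: [458.9, 229.3, 0.3]
eef_rot: [1.0, 0.022, 0.001, -0.0]
contact_force: [-2.2, -1.3, 5.5]
width: 47.7
gripper_force: 60.8
time: 19.3
tool_pos: [459.4, 229.4, 80.8]
eef_rot: [1.0, 0.022, 0.002, -0.001]
contact_force: [-0.9, -0.5, -0.7]
width: 48.2
gripper_force: 62.1
[458.61764252 228.97535319  79.62022846] [ 9.99761214e-01  2.18433301e-02  5.74021601e-04 -2.33917274e-04] 48.060086501131536
lower_bearing_mid 0.93 [267, 257, 372, 366] top 88.7 circ 459 228 r 26.1 mean [460.9 228.4  87.4] bgr [121. 127. 125.]
```

```bash
python3 -m creep '[[0.02,-0.043,0.01,0,0,0,0.04],[0.04,-0.086,0.02,0,0,0,0.04],[0.06,-0.129,0.02,0,0,0,0.04],[0.08,-0.172,0.02,0,0,0,0.04],[0.1,-0.215,0.02,0,0,0,0.04]]'
python3 -m creep '[[0.02,-0.043,0,0,0,0,0.04],[0.04,-0.086,0,0,0,0,0.04],[0.06,-0.129,0,0,0,0,0.04],[0.08,-0.172,0,0,0,0,0.04],[0.103,-0.215,0,0,0,0,0.04]]'
python3 -m creep '[[0,0,-0.01,0,0,0,0.04],[0,0,-0.03,0,0,0,0.04],[0,0,-0.05,0,0,0,0.04],[0,0,-0.07,0,0,0,0.04],[0,0,-0.08,0,0,0,0.04]]'
python3 - <<'E'
from h import *
p=snapshot("wrist");cv2.imwrite("pics/w9.png",p["color"])
s=state();print(s["tool_pos"],s["eef_rot"],s["width"])
for n in "lower_bearing_mid fork dust_cover_mid".split(): summ(p,n)
E
```

```text
time: 19.9
tool_pos: [558.2, 12.2, 97.8]
eef_rot: [1.0, 0.022, -0.001, 0.0]
contact_force: [1.3, 1.5, -0.3]
width: 48.0
gripper_force: 62.1
time: 20.4
tool_pos: [660.9, -202.7, 97.2]
eef_rot: [1.0, 0.022, -0.001, -0.0]
contact_force: [1.1, 0.2, -1.0]
width: 48.1
gripper_force: 62.1
time: 20.9
tool_pos: [659.3, -200.2, 15.3]
eef_rot: [1.0, 0.022, -0.003, -0.001]
contact_force: [0.4, 0.2, -0.5]
width: 48.1
gripper_force: 62.1
[ 658.92657323 -200.10328292   14.53559911] [ 9.99752126e-01  2.20473209e-02 -2.99785336e-03 -7.83877356e-04] 47.88280594320527
lower_bearing_mid 0.7 [266, 258, 374, 367] top 23.0 circ 659 -201 r 26.2 mean [ 660.4 -201.3   21.8] bgr [149. 155. 154.]
fork 0.57 [0, 0, 640, 243] top 54.0 circ 740 -247 r 57.6 mean [ 751.  -233.2   52. ] bgr [112. 128. 110.]
dust_cover_mid 0.76 [89, 253, 197, 352] top 22.7 circ 657 -123 r 21.0 mean [ 660.8 -124.7   21.4] bgr [33. 35. 29.]
```

View pics/w9.png

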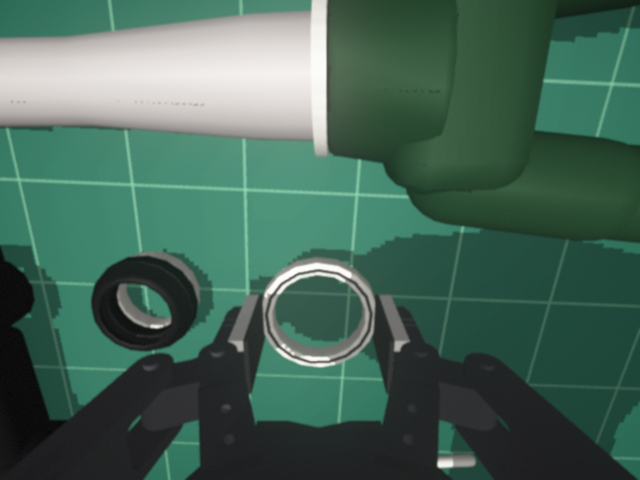

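The bearing hangs level with the shoulder ring (both at column ~320), so I lower it straight down.

```bash
python3 -m creep '[[0,0,-0.008,0,0,0,0.04],[0,0,-0.014,0,0,0,0.04],[0,0,-0.0185,0,0,0,0.04],[0,0,-0.0185,0,0,0,0.04],[0,0,-0.0185,0,0,0,0.062]]'
python3 -m creep '[[0,0,0,0,0,0,0.062],[0,0,0,0,0,0,0.062],[0,0,0.03,0,0,0,0.062],[0,0,0.07,0,0,0,0.062],[-0.02,0,0.1,0,0,0,0.062]]'
python3 -m creep '[[-0.03,0.037,0,0,0,0,0.062],[-0.06,0.074,0,0,0,0,0.062],[-0.09,0.111,0,0,0,0,0.062],[-0.12,0.148,0,0,0,0,0.06],[-0.15,0.185,0,0,0,0,0.055]]'
python3 -m creep '[[-0.03,0.038,0,0,0,0,0.055],[-0.059,0.077,0,0,0,0,0.055],[-0.059,0.077,-0.02,0,0,0,0.055],[-0.059,0.077,-0.02,0,0,0,0.055],[-0.059,0.077,-0.02,0,0,0,0.055]]'
python3 - <<'E'
from h import *
p=snapshot("wrist");cv2.imwrite("pics/w10.png",p["color"])
s=state();print(s["tool_pos"],s["eef_rot"],s["width"])
for n in "top_cap_mid".split(): summ(p,n)
E
```

```text
time: 21.6
tool_pos: [661.5, -201.0, 0.5]
eef_rot: [1.0, 0.022, 0.0, 0.0]
contact_force: [0.3, -0.1, 0.3]
width: 60.5
gripper_force: 0.0
time: 22.1
tool_pos: [643.7, -200.4, 102.5]
eef_rot: [1.0, 0.023, 0.002, 0.0]
contact_force: [0.8, -0.2, 0.4]
width: 62.1
gripper_force: 0.0
time: 22.6
tool_pos: [490.3, -14.8, 100.8]
eef_rot: [1.0, 0.022, 0.0, 0.0]
contact_force: [1.9, 1.4, -0.0]
width: 55.2
gripper_force: 0.0
time: 23.1
tool_pos: [432.8, 60.5, 80.7]
eef_rot: [1.0, 0.022, -0.0, 0.0]
contact_force: [1.3, -0.6, -0.3]
width: 55.1
gripper_force: 0.0
[433.20646392  60.30214862  80.93343915] [9.99774931e-01 2.12138498e-02 2.11732677e-04 1.24745541e-04] 55.17507574910332
top_cap_mid 0.94 [164, 260, 223, 313] top 10.3 circ 404 144 r 18.3 mean [405.4 143.1   9.3] bgr [205. 180. 238.]
top_cap_mid 0.88 [195, 112, 261, 172] top 10.6 circ 499 114 r 18.0 mean [499.6 114.1   9.4] bgr [212. 117. 185.]
top_cap_mid 0.82 [287, 227, 346, 282] top 10.4 circ 432 60 r 18.0 mean [432.6  60.3   9.4] bgr [187. 196. 194.]
top_cap_mid 0.8 [312, 341, 359, 387] top 10.2 circ 347 44 r 18.0 mean [348.1  43.7   9.2] bgr [201. 176. 239.]
```

View pics/w10.png

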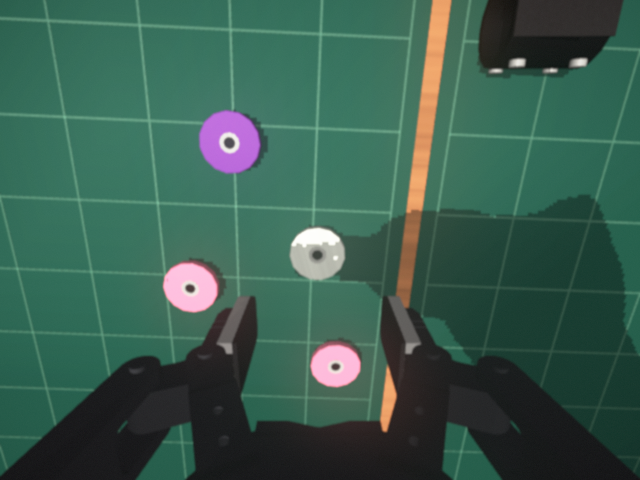

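The silver cap is centred between the fingers at pixel (317,254). Gripping it now.

```bash
python3 -m creep '[[0,-0.0007,-0.03,0,0,0,0.055],[0,-0.0007,-0.055,0,0,0,0.055],[0,-0.0007,-0.07,0,0,0,0.055],[0,-0.0007,-0.076,0,0,0,0.055],[0,-0.0007,-0.0795,0,0,0,0.05]]'
python3 -m creep '[[0,0,0,0,0,0,0.045],[0,0,0,0,0,0,0.025],[0,0,0,0,0,0,0.025],[0,0,0,0,0,0,0.025],[0,0,0,0,0,0,0.025]]'
python3 -m creep '[[0,0,0.01,0,0,0,0.025],[0,0,0.04,0,0,0,0.025],[0,0,0.08,0,0,0,0.025],[0,0,0.08,0,0,0,0.025],[0,0,0.08,0,0,0,0.025]]'
python3 - <<'E'
from h import *
p=snapshot("wrist")
s=state();print(s["tool_pos"],s["eef_rot"],s["width"])
for n in "top_cap_mid".split(): summ(p,n)
E
```

```text
time: 23.7
tool_pos: [433.0, 59.8, 0.9]
eef_rot: [1.0, 0.021, -0.0, 0.0]
contact_force: [0.8, 0.6, -0.1]
width: 50.1
gripper_force: 0.0
time: 24.2
tool_pos: [433.1, 60.2, 2.1]
eef_rot: [1.0, 0.022, 0.001, -0.0]
contact_force: [-0.9, -0.4, 6.2]
width: 32.3
gripper_force: 59.1
time: 24.7
tool_pos: [433.4, 60.5, 82.7]
eef_rot: [1.0, 0.022, 0.002, -0.0]
contact_force: [-0.5, 0.5, -0.3]
width: 32.8
gripper_force: 59.7
[432.58006557  60.29153679  81.63008872] [ 9.99760578e-01  2.18715743e-02  6.44627495e-04 -7.25130782e-05] 32.33860724942512
top_cap_mid 0.94 [200, 114, 260, 175] top 10.6 circ 499 114 r 18.0 mean [499.6 114.1   9.5] bgr [213. 118. 187.]
top_cap_mid 0.59 [281, 275, 358, 354] top 90.8 circ 432 59 r 18.4 mean [433.6  59.3  89.8] bgr [167. 176. 178.]
top_cap_mid 0.56 [168, 258, 222, 311] top 10.4 circ 404 143 r 18.2 mean [405.5 143.1   9.3] bgr [205. 180. 238.]
top_cap_mid 0.56 [311, 343, 359, 388] top 10.4 circ 377 46 r 48.7 mean [346.6  43.   10.3] bgr [205. 181. 241.]
```

```bash
python3 -m creep '[[0.044,-0.004,0,0,0,0,0.025],[0.088,-0.008,0,0,0,0,0.025],[0.132,-0.012,0,0,0,0,0.025],[0.176,-0.016,0,0,0,0,0.025],[0.2185,-0.0213,0,0,0,0,0.025]]'
python3 -m creep '[[0,0,-0.02,0,0,0,0.025],[0,0,-0.045,0,0,0,0.025],[0,0,-0.065,0,0,0,0.025],[0,0,-0.075,0,0,0,0.025],[0,0,-0.0795,0,0,0,0.025]]'
python3 -m creep '[[0,0,-0.0005,0,0,0,0.025],[0,0,0,0,0,0,0.047],[0,0,0,0,0,0,0.047],[0,0,0.01,0,0,0,0.047],[0,0,0.04,0,0,0,0.047]]'
python3 -m creep '[[0,0,0.03,0,0,0,0.047],[-0.04,0,0.07,0,0,0,0.047],[-0.09,0,0.1,0,0,0,0.047],[-0.13,0,0.1,0,0,0,0.047],[-0.15,0,0.1,0,0,0,0.047]]'
python3 -m creep '[[-0.04,0,0.01,0,0,0,0.047],[-0.08,0,0.02,0,0,0,0.047],[-0.12,0,0.03,0,0,0,0.047],[-0.12,0,0.03,0,0,0,0.047],[-0.12,0,0.03,0,0,0,0.047]]'
python3 - <<'E'
from h import *
p=snapshot("top");cv2.imwrite("pics/t3.png",p["color"])
for n in "lower_bearing_mid upper_bearing_mid dust_cover_mid stem_bore top_cap_mid grease_tub parts_dish hex_key".split(): summ(p,n)
p=snapshot("scene")
for n in "lower_bearing_mid dust_cover_mid stem_bore top_cap_mid".split(): summ(p,n)
E
```

```text
time: 25.3
tool_pos: [651.7, 39.0, 79.2]
eef_rot: [1.0, 0.022, -0.001, 0.0]
contact_force: [0.2, 0.4, 0.1]
width: 32.8
gripper_force: 59.7
time: 25.8
tool_pos: [648.7, 38.9, 1.8]
eef_rot: [1.0, 0.022, -0.003, 0.0]
contact_force: [-19.9, -1.9, 47.9]
width: 32.9
gripper_force: 63.6
time: 26.3
tool_pos: [648.7, 38.8, 39.3]
eef_rot: [1.0, 0.022, -0.003, 0.0]
contact_force: [0.4, 0.3, -0.3]
width: 47.1
gripper_force: 0.0
time: 26.8
tool_pos: [498.1, 39.0, 143.3]
eef_rot: [1.0, 0.022, 0.001, 0.0]
contact_force: [0.0, 0.2, -0.5]
width: 47.2
gripper_force: 0.0
time: 27.3
tool_pos: [381.2, 39.1, 172.6]
eef_rot: [1.0, 0.022, 0.001, -0.0]
contact_force: [0.6, 0.0, 0.5]
width: 47.2
gripper_force: 0.0
lower_bearing_mid 0.6 [402, 189, 427, 216] top 10.4 circ 661 -202 r 25.7 mean [ 661.2 -201.2    8.3] bgr [159. 168. 161.]
dust_cover_mid 0.58 [368, 190, 383, 211] top 24.6 circ 656 -121 r 20.9 mean [ 656.4 -123.1   22.7] bgr [28. 29. 25.]
stem_bore 0.71 [324, 185, 349, 252] top 41.5 circ 614 -46 r 64.1 mean [595.3 -45.5  40. ] bgr [37. 37. 36.]
stem_bore 0.32 [412, 249, 461, 273] top 8.2 circ 536 -2
[... 1061 characters left out ...]
123.9   22.1] bgr [40. 45. 34.]
dust_cover_mid 0.46 [285, 248, 356, 300] top 41.0 circ 614 -36 r 66.4 mean [604.2 -44.2  39.8] bgr [40. 46. 40.]
stem_bore 0.91 [286, 248, 354, 299] top 41.1 circ 616 -43 r 64.2 mean [602.3 -45.4  39.8] bgr [38. 43. 36.]
top_cap_mid 0.79 [349, 251, 369, 266] top 12.6 circ 650 39 r 18.6 mean [649.   39.1  10.5] bgr [222. 229. 222.]
top_cap_mid 0.75 [311, 200, 326, 210] top 12.9 circ 501 117 r 18.5 mean [500.3 115.9  10.8] bgr [186.  94. 152.]
top_cap_mid 0.71 [284, 248, 355, 298] top 41.1 circ 616 -43 r 64.2 mean [603.  -45.2  39.8] bgr [38. 43. 36.]
top_cap_mid 0.69 [287, 176, 301, 188] top 12.4 circ 407 145 r 18.7 mean [405.9 145.   10.6] bgr [200. 174. 242.]
```

View pics/t3.png

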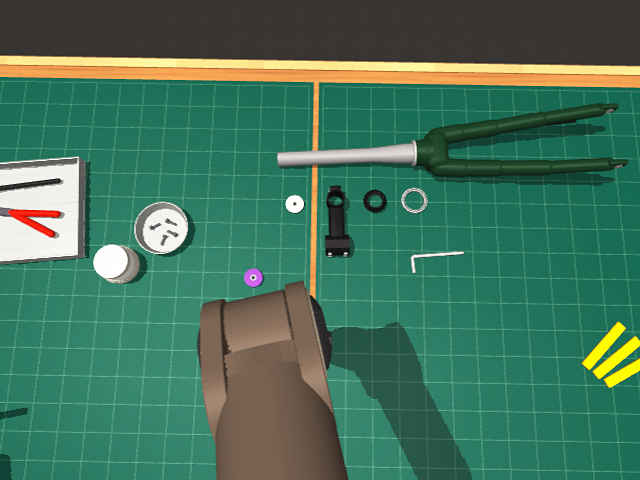

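The row is complete in the top view: lower bearing (414,200), covered upper bearing (375,201), stem bore (336,199), cap (294,204). The bystanders haven't moved.

```bash
python3 -c "
from plant import close_job; print(close_job())"
```

```text
the job is handed in; nothing more can be done
None
```

The headset is set out in its row beside the steerer and the job is handed in (about 27 s used of 112): measured from the last pictures, parts sit 79–81 mm apart and about 90–92 mm from the steerer line, the tub, dish and hex key haven't moved, and the hand-in returned no verdict.

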